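Pack slide cassettes by weight

TASK

The three closed slide cassettes look the same, but one is full, one about half full and one nearly empty. Feel by lifting which is which, then pack the full and the nearly empty one flat in the blue carrier, the full one at the bottom and the nearly empty one on top of it, and leave the half-full one on the bench where it stood. Keep the cassettes level, lower them rather than dropping them, let go, and do not disturb the other things on the bench.

Things in the scene. Friction and masses are not known exactly. Their poses are not given: they have to be found in the camera images.
- cassette_a_mid (a point): centre (half-way up) of one of three look-alike closed rigid boxes: grey, white lid, two orange bands; 160 mm long (x) x 56 wide (y) x 40 high (z up), flat on the bench, long side roughly away from the robot. Grip across the 56 mm at mid-length. Hidden load at its middle (2 mm play): full 0.8 kg, half 0.5, nearly empty 0.2 (each within 0.04), any can be any. Either way round is fine.
- cassette_b_mid (a point): centre (half-way up) of one of three look-alike closed rigid boxes: grey, white lid, two orange bands; 160 mm long (x) x 56 wide (y) x 40 high (z up), flat on the bench, long side roughly away from the robot. Grip across the 56 mm at mid-length. Hidden load at its middle (2 mm play): full 0.8 kg, half 0.5, nearly empty 0.2 (each within 0.04), any can be any. Either way round is fine.
- cassette_c_mid (a point): centre (half-way up) of one of three look-alike closed rigid boxes: grey, white lid, two orange bands; 160 mm long (x) x 56 wide (y) x 40 high (z up), flat on the bench, long side roughly away from the robot. Grip across the 56 mm at mid-length. Hidden load at its middle (2 mm play): full 0.8 kg, half 0.5, nearly empty 0.2 (each within 0.04), any can be any. Either way round is fine.
- carrier_floor (a point): centre of the carrier's floor (top face, 8 mm above the bench); x along it, y across, z up. Blue open-topped holder fixed to the bench, 186 x 82 mm. End walls, inner faces 170 mm apart, rise 62 mm above the floor, with 18 mm corner returns 68 mm apart inside; between these the long sides are open (134 mm) for fingers. Stacked cassettes' centres: 20 and 60 mm above this point.
- wash_bottle: bystander, leave alone: white bottle with red cap, 60 mm across, 150 mm high; origin at its underside
- reagent_jar: bystander, leave alone: amber jar, 64 mm across, 85 mm high; origin at its underside
- dishes: bystander, leave alone: stack of three clear dishes, 90 mm across, 44 mm high; origin at its underside
- marker: bystander, leave alone: marker pen lying down, 130 mm; origin at its underside
- pipette: bystander, leave alone: pipette lying down, 230 mm; origin at its underside

How it is judged:
By the outcome, as a careful person would: the job done as asked, in the order asked, and still so for the second after the job is handed in, with the robot touching nothing.
It also fails if it takes over 72 s, if anything falls off the work surface, if the arm or the gripper's body presses on something with over 40 N, if the wrist force passes 120 N, or if a joint passes its speed limit or range.

ROBOT

A 6-joint arm with a two-finger parallel gripper is mounted at the origin on the work surface. World frame = base frame: x ahead of the robot, y to its left, z up, the work surface at z = 0. Lengths are in m, angles in rad, forces in N, time in s.
With the tool pointing down it reaches from about 0.25 to 0.725 m from the base axis. Payload 4 kg.
Tool frame: the origin (TCP) lies at the very end of the fingers, on their centre line; the grasp point (between the pads) lies 19 mm behind it; z points along the fingers, y is the direction in which the jaws open and shut (so a half turn about z gives the same grasp; the last joint's range is limited). The gripper opens to 85 mm and grips with 20 to 120 N. Pads are 22 mm wide; open, the fingers measure 114 mm over their backs; the gripper's body (76 mm by 85 mm) begins 54 mm behind the grasp point. The pads swing forward as they close: fully open they stand 13 mm farther back than shut.
Start: joints at [1.329, 0.241, 0.005, 1.335, 0, 1.571], TCP at [0.12, 0.485, 0.231] pointing down, gripper open.
Joint ranges: [-2.72, 2.72], [-1.05, 1.87], [-1.09, 1.28], [-1.99, 2.15], [-1.42, 1.44], [-3.14, 3.14]. Speed limits (rad/s): [2.79, 2.79, 3.14, 3.14, 3.14, 3.14].

INTERFACE

Orientations are given as a unit quaternion [x, y, z, w].
In Python, from workcell import bot, camera gives the robot as it stands. The module is installed in compiled form; this text tells all that it offers.
- The arm moves only by the tool send_rows, never from a script. Its argument "deltas" is a list of rows, each an object with "grip": the opening, from 0 (shut) to 1 (fully open); "translation": the shift along the tool's x, y, z in m, a list of three; "twist": the turn, a rotation vector about the tool's x, y, z in degrees, a list of three. A call has 1 to 5 rows; each row is the pose to reach, as a shift and turn from the pose measured when the call began, along the tool's axes at that moment; what a row does not reach only later rows make up. A row lasts 1/8 s, in which the tool goes at most 62.5 mm and 10.7 degrees, less where a joint would pass 70% of its speed; a pose out of reach is approached as far as the arm can. A call with a gripper value outside its range is refused whole. The fingers move at their own pace and stop on an object; the grip force is fixed at half the most. Time passes only in rows, so rows that repeat a pose let the fingers close. It gives the time, the measured TCP pose, the force and the opening at its end, in the units of the state.
- bot.get_obs(): the state, without advancing time (a new reading comes with each control period).
- camera(name): name is "scene" or "top"; returns a dict with "color" (400x640x3 uint8, blue, green, red), "intrinsics" (3x3 intrinsics, pixels), "xyz" and "rotation" of the camera in the world. Camera axes: x right, y down, z forward; pixel columns grow to the right and rows downward; lengths in m; the calibration is good to about 2 mm. A picture is of the moment at which its call begins. There is no depth.
- bot.job_done(): hands the job in, once; it reports no verdict.
The state is a dict: "clock": time; "joint_pos": joint angles; "joint_vel": joint speeds; "tau": joint torques, N m; "eef_pos": TCP position; "tool_rot": TCP orientation; "ft_force": force on the tool from outside, world axes, zero at the start; "ft_torque": the same for the moment, N m; "grip_width": finger opening in m.
Only numpy, scipy, OpenCV 4.12 (cv2) and the standard library are available. Lean on these libraries where they do the work, as an engineer would, in place of code of your own. Each camera call takes 0.05 s, during which the arm holds its last target.

## Working session

There is one attempt and no reset: what is moved stays moved. The work goes in short steps, Python scripts to look and compute and a tool call to move; the robot and the scene stay as the last step left them, time stands still between calls to the robot, and variables do not carry over. Pictures are saved under pics/ and viewed, and the job is handed in when it is done.

Besides the shell and the picture viewer there is one more tool, called after "Emit:" by a JSON object that holds its "method" and its "body". send_rows: Moves the arm, as the interface text tells. Its arguments: {"type":"object","properties":{"deltas":{"type":"array","items":{"type":"object","properties":{"grip":{"type":"number"},"translation":{"type":"array","items":{"type":"number"}},"twist":{"type":"array","items":{"type":"number"}}}}}},"required":["deltas"]}

```bash
mkdir -p pics; python3 - <<'E'
from workcell import bot,camera
import cv2
for n in("scene","top"):
    c=camera(n); cv2.imwrite(f"pics/{n}0.png",c["color"]); print(n,c["intrinsics"],c["xyz"],c["rotation"])
o=bot.get_obs(); print(o)
E
```

```text
scene [[390.73299137   0.         315.00090791]
 [  0.         390.73299137 199.91377683]
 [  0.           0.           1.        ]] [ 1.2756101  -0.12062797  0.58121566] [ 0.68364377  0.56264842 -0.30452671 -0.35117154]
top [[378.55469483   0.         325.94476448]
 [  0.         378.55469483 199.39835458]
 [  0.           0.           1.        ]] [0.41510572 0.01716792 1.01657889] [ 0.71188606 -0.70018845  0.03829802 -0.03856981]
{'clock': 0.1, 'joint_pos': array([ 1.32895889e+00,  2.41347065e-01,  3.86781908e-03,  1.33520480e+00,
       -2.01314490e-05,  1.57080703e+00]), 'joint_vel': array([-4.60343688e-05, -1.45881558e-03,  1.54287566e-03,  8.62090130e-04,
       -2.75856726e-04, -3.68529150e-04]), 'tau': array([-4.04718885e-04, -3.73136580e+01,  2.53009647e+01,  1.08115768e-02,
       -2.44645162e-05, -1.28975810e-05]), 'eef_pos': array([0.11961449, 0.48490128, 0.23050066]), 'tool_rot': array([ 1.20629520e-01,  9.92697148e-01, -9.38180655e-04, -1.03854907e-04]), 'ft_force': array([-0.25357058, -1.34769263, -0.73144222]), 'ft_torque': array([-0.01831139,  0.04169257,  0.0154742 ]), 'grip_width': 0.08526808520731319}
```

View pics/top0.png

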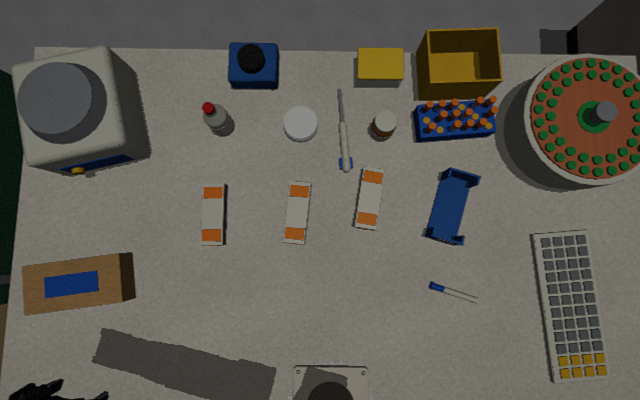

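View pics/scene0.png

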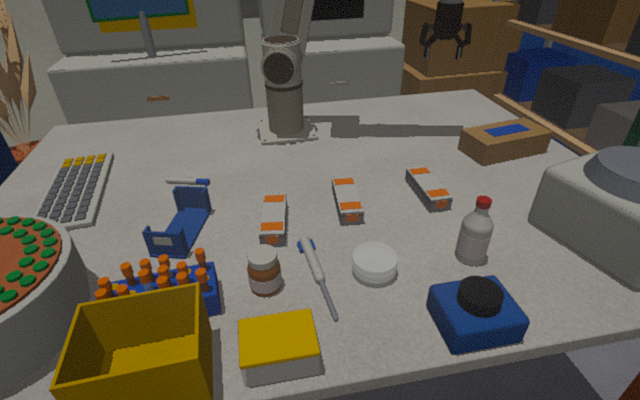

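```bash
cat > h.py <<'E'
import numpy as np,cv2
from scipy.spatial.transform import Rotation as R
from workcell import bot,camera
def bp(c,uv,z):
    uv=np.atleast_2d(uv).astype(float); K=c["intrinsics"]
    d=np.c_[uv,np.ones(len(uv))]@np.linalg.inv(K).T@R.from_quat(c["rotation"]).as_matrix().T
    return c["xyz"]+d*((z-c["xyz"][2])/d[:,2])[:,None]
def pj(c,P):
    p=(np.atleast_2d(P)-c["xyz"])@R.from_quat(c["rotation"]).as_matrix()@c["intrinsics"].T
    return p[:,:2]/p[:,2:]
E
python3 - <<'E'
from h import *
c=camera("top"); im=c["color"]
cv2.imwrite("pics/z1.png",cv2.resize(im[155:255,190:390],None,fx=4,fy=4,interpolation=cv2.INTER_NEAREST))
cv2.imwrite("pics/z2.png",cv2.resize(im[155:255,400:500],None,fx=6,fy=6,interpolation=cv2.INTER_NEAREST))
hsv=cv2.cvtColor(im,cv2.COLOR_BGR2HSV)
m=((hsv[...,0]<20)&(hsv[...,1]>140)&(hsv[...,2]>120)).astype(np.uint8)
m[:155]=0;m[260:]=0
n,l,s,ce=cv2.connectedComponentsWithStats(m)
for i in range(1,n):
    if s[i,4]>40 : print(s[i],ce[i],bp(c,ce[i],.04))
E
```

```text
[363 170  20  14 202] [372.62871287 176.62871287] [[ 0.58358657 -0.10252315  0.04      ]]
[290 185  19  13 200] [298.945 190.74 ] [[0.54322333 0.089033   0.04      ]]
[204 187  19  11 199] [212.54773869 191.97487437] [[0.53625532 0.31356993 0.04      ]]
[357 212  20  14 205] [366.35121951 218.09268293] [[ 0.47492833 -0.08666196  0.04      ]]
[285 227  19  13 209] [294.02870813 232.98564593] [[0.43354913 0.09900762 0.04      ]]
[202 230  19  11 208] [210.95673077 234.97596154] [[0.42492703 0.31219455 0.04      ]]
```

```bash
python3 - <<'E'
from h import *
c=camera("scene"); im=c["color"]
cv2.imwrite("pics/z3.png",cv2.resize(im[155:255,240:460],None,fx=3.6,fy=3.6,interpolation=cv2.INTER_CUBIC))
cv2.imwrite("pics/z4.png",cv2.resize(im[170:270,130:230],None,fx=6,fy=6,interpolation=cv2.INTER_CUBIC))
E
```

```text
(no output)
```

View pics/z1.png

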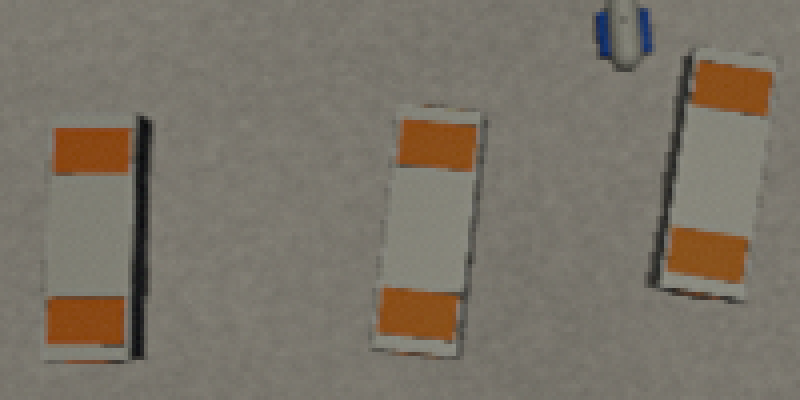

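View pics/z2.png

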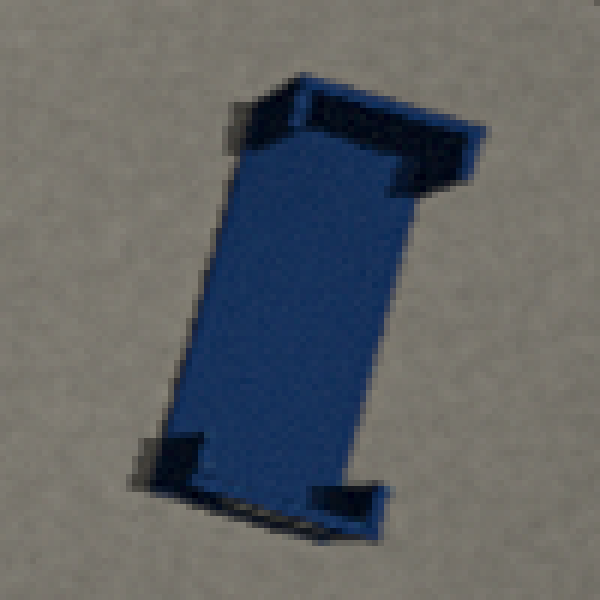

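View pics/z4.png

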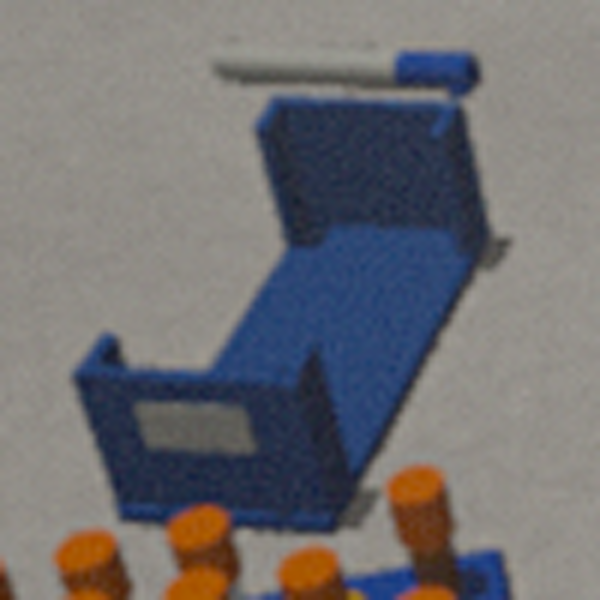

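```bash
cat > fit.py <<'E'
from h import *
from scipy.optimize import minimize
def bluemask(c,seed):
    hsv=cv2.cvtColor(cv2.GaussianBlur(c["color"],(3,3),0),cv2.COLOR_BGR2HSV)
    m=((hsv[...,0]>95)&(hsv[...,0]<130)&(hsv[...,1]>110)).astype(np.uint8)
    n,l=cv2.connectedComponents(m); return (l==l[seed[1],seed[0]]).astype(np.uint8)
B=[((-.093,.093),(-.041,.041),(0,.008))]
for s in(-1,1):
    B.append((tuple(sorted((s*.085,s*.093))),(-.041,.041),(0,.070)))
    for t in(-1,1): B.append((tuple(sorted((s*.067,s*.093))),tuple(sorted((t*.034,t*.041))),(0,.070)))
def render(c,p,S=4):
    img=np.zeros((400*S,640*S),np.uint8); Rz=R.from_euler('z',p[2]).as_matrix()
    for b in B:
        P=np.array([[x,y,z] for x in b[0] for y in b[1] for z in b[2]])@Rz.T+[p[0],p[1],0]
        q=(pj(c,P)+.5)*S
        cv2.fillConvexPoly(img,cv2.convexHull(np.round(q).astype(np.int32)),255)
    return cv2.resize(img,(640,400),interpolation=cv2.INTER_AREA)/255.
if __name__=="__main__":
    T=camera("top");S=camera("scene")
    mt=bluemask(T,(453,207));ms=bluemask(S,(183,240)); print(mt.sum(),ms.sum())
    p0=np.r_[bp(T,[453,207],.008)[0,:2],-.25]; print(p0)
    for cs in([(T,mt)],[(S,ms)],[(T,mt),(S,ms)]):
        f=lambda p:sum(np.abs(render(c,p)-m).sum() for c,m in cs)
        r=minimize(f,p0,method="Nelder-Mead",options=dict(initial_simplex=p0+np.array([[0,0,0],[.02,0,0],[0,.02,0],[0,0,.1]]),xatol=1e-4,fatol=.5)); print(r.x,np.degrees(r.x[2]),r.fun)
    for c,m,n in((T,mt,"t"),(S,ms,"s")):
        im=c["color"].copy(); 
        k=(render(c,r.x)>.5).astype(np.uint8); cs,_=cv2.findContours(k,0,1); cv2.drawContours(im,cs,-1,(0,255,255),1)
        u,v=pj(c,[r.x[0],r.x[1],.03])[0].astype(int); cv2.imwrite(f"pics/fit{n}.png",cv2.resize(im[v-60:v+60,u-60:u+60],None,fx=5,fy=5,interpolation=0))
    # cassettes, scene
    im=S["color"];hsv=cv2.cvtColor(im,cv2.COLOR_BGR2HSV)
    m=((hsv[...,0]<20)&(hsv[...,1]>140)&(hsv[...,2]>100)).astype(np.uint8);m[:160]=0;m[245:]=0
    n,l,s,ce=cv2.connectedComponentsWithStats(m)
    for i in range(1,n):
        if s[i,4]>40 : print(s[i],ce[i],bp(S,ce[i],.04))
E
python3 fit.py
```

```text
2259 243628
[ 0.51041674 -0.3216598  -0.25      ]
[ 0.50817221 -0.30867868 -0.24515186] -14.046167126100915 313.16862745098035
[ 0.79579258 -0.45654938 -0.16287211] -9.331884643259432 236516.4862745098
[ 0.52540254 -0.30896168 -0.42911528] -24.586494689219816 244358.47058823527
[410 168  19   6  88] [419.20454545 170.51136364] [[0.42407561 0.31173276 0.04      ]]
[334 178  19   7 102] [343.21568627 180.94117647] [[0.43186561 0.09843184 0.04      ]]
[427 189  22   8 123] [437.39837398 192.43089431] [[0.5342853  0.31306195 0.04      ]]
[264 195  20   7 122] [273.98360656 198.16393443] [[ 0.47330583 -0.08711547  0.04      ]]
[477 196  14   8  80] [484.175 199.4  ] [[0.58615314 0.40868296 0.04      ]]
[436 200  11   8  67] [440.70149254 203.80597015] [[0.58141498 0.29957377 0.04      ]]
[340 202  22   8 133] [350.11278195 205.11278195] [[0.54136961 0.08833316 0.04      ]]
[346 214  12   8  78] [351.69230769 217.37179487] [[0.58892025 0.07959222 0.04      ]]
[ 12 222  32  23 193] [ 30.13989637 232.58031088] [[ 0.49382567 -0.63409204  0.04      ]]
[ 46 223  15  22  77] [ 54.96103896 234.27272727] [[ 0.51199651 -0.57652853  0.04      ]]
[261 222  22   9 167] [271.73053892 225.73652695] [[ 0.5816006  -0.10260329  0.04      ]]
[  0 233  23  12 188] [  9.28191489 239.94148936] [[ 0.51216624 -0.6691029   0.04      ]]
[265 236  14   7  85] [271.55294118 238.97647059] [[ 0.62711662 -0.10715538  0.04      ]]
```

```bash
python3 - <<'E'
from h import *
for n,pts in(("top",[(452,205),(445,170),(470,178),(430,236),(450,240),(480,240),(441,176)]),("scene",[(185,230),(160,245),(190,205),(150,225),(183,240),(215,220)])):
    c=camera(n);hsv=cv2.cvtColor(cv2.GaussianBlur(c["color"],(3,3),0),cv2.COLOR_BGR2HSV)
    for u,v in pts: print(n,u,v,c["color"][v,u],hsv[v,u])
E
```

```text
top 452 205 [92 49 23] [109 188  92]
top 445 170 [50 51 48] [100  13  58]
top 470 178 [26  7  3] [110 214  25]
top 430 236 [25 10  7] [111 198  27]
top 450 240 [88 48 22] [108 183  81]
top 480 240 [107 117 119] [ 23  26 120]
top 441 176 [31 22 13] [106  95  35]
scene 185 230 [117  69  45] [109 160 115]
scene 160 245 [72 56 49] [111  69  74]
scene 190 205 [67 47 35] [110 109  70]
scene 150 225 [134 142 143] [ 21  13 139]
scene 183 240 [62 41 40] [114  88  58]
scene 215 220 [137 141 145] [ 20  16 146]
```

```bash
sed -i 's/hsv\[...,1\]>110)/hsv[...,1]>60)/; s/n,l=cv2.connectedComponents(m); return.*/z=np.zeros_like(m);x0,x1,y0,y1=box;z[y0:y1,x0:x1]=m[y0:y1,x0:x1]; n,l=cv2.connectedComponents(z); k=(l==l[seed[1],seed[0]]).astype(np.uint8); k=cv2.morphologyEx(k,cv2.MORPH_CLOSE,np.ones((3,3))); cs,_=cv2.findContours(k,0,1); cv2.drawContours(k,cs,-1,1,-1); return k/; s/def bluemask(c,seed)/def bluemask(c,seed,box)/; s/mt=bluemask.*/mt=bluemask(T,(453,207),(415,490,155,255)); ms=bluemask(S,(185,230),(140,222,185,258)); print(mt.sum(),ms.sum())/' fit.py; python3 fit.py | head -6
```

```text
2369 2683
[ 0.51041674 -0.3216598  -0.25      ]
[ 0.50981237 -0.30895246 -0.28146893] -16.12698189089065 208.0156862745098
[ 0.50291678 -0.30947267 -0.26318912] -15.07962558391817 311.6235294117647
[ 0.50740275 -0.3085461  -0.26882296] -15.402420804053675 564.1686274509802
[410 168  19   7  89] [419.13483146 170.5505618 ] [[0.42423138 0.31146791 0.04      ]]
```

View pics/fitt.png

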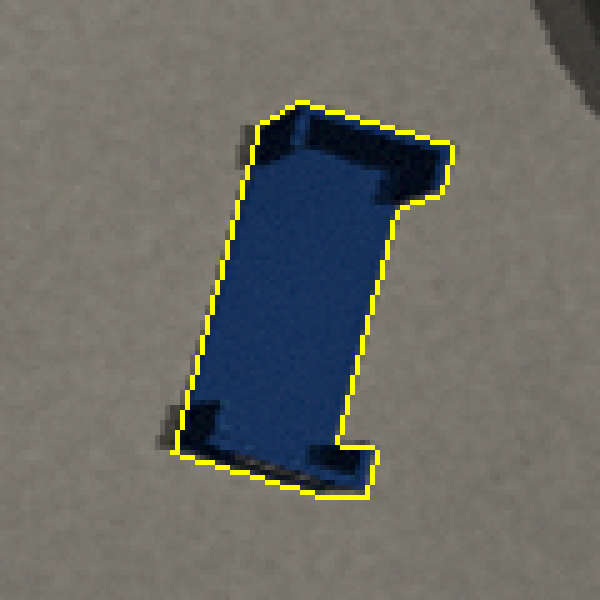

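View pics/fits.png

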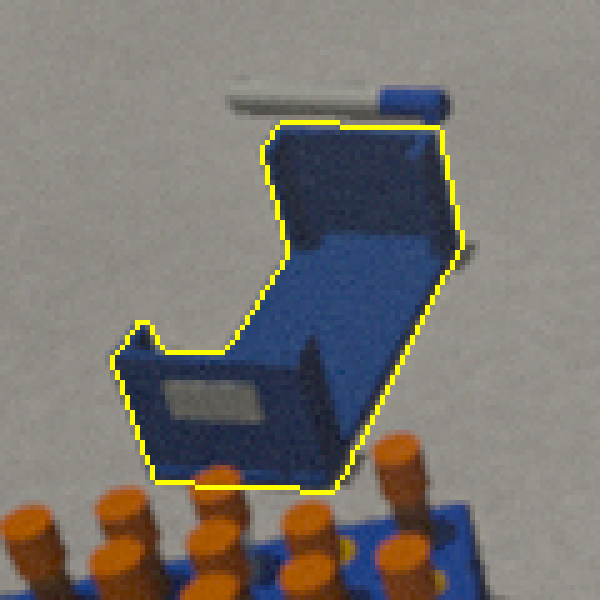

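```bash
cat > go.py <<'E'
from h import *
import sys
def go(x,y,z,jaw):
    o=bot.get_obs(); Rc=R.from_quat(o["tool_rot"]); 
    cur=Rc.as_matrix(); best=None
    for j in(jaw,jaw+180):
        a=np.radians(j); ty=np.array([np.cos(a),np.sin(a),0]); tz=np.array([0,0,-1.]); tx=np.cross(ty,tz)
        rv=np.degrees((Rc.inv()*R.from_matrix(np.c_[tx,ty,tz])).as_rotvec())
        if best is None or np.linalg.norm(rv)<np.linalg.norm(best): best=rv
    t=Rc.inv().apply(np.array([x,y,z])-o["eef_pos"])
    print("t",np.round(t,4),"twist",np.round(best,2),"| clock",round(o["clock"],2),"pos",np.round(o["eef_pos"],4),"F",np.round(o["ft_force"],2),"w",round(o["grip_width"],4),"j6",round(o["joint_pos"][5],2))
if __name__=="__main__": go(*map(float,sys.argv[1:5]))
E
python3 go.py .480 .3127 .07 90.7
```

```text
t [-0.3912 -0.0815  0.1613] twist [ -0.    -0.   -14.55] | clock 0.5 pos [0.1197 0.4854 0.2313] F [ 0.88 -0.09  1.12] w 0.0855 j6 1.57
```

Emit:
{"method": "send_rows", "body": {"deltas": [{"grip":1,"translation":[-0.06,-0.012,0.025],"twist":[0,0,-3]},{"grip":1,"translation":[-0.12,-0.024,0.05],"twist":[0,0,-5]},{"grip":1,"translation":[-0.18,-0.036,0.075],"twist":[0,0,-8]},{"grip":1,"translation":[-0.235,-0.048,0.1],"twist":[0,0,-11]},{"grip":1,"translation":[-0.29,-0.06,0.12],"twist":[0,0,-14.5]}]}}

```text
clock: 1.12
eef_pos: [0.3824, 0.3598, 0.113]
tool_rot: [-0.007, 1.0, 0.0, 0.0]
ft_force: [0.6, 0.8, -0.3]
grip_width: 0.0857
```

```bash
python3 go.py .480 .3127 .07 90.7
```

```text
t [-0.0969 -0.0484  0.043 ] twist [0.02 0.01 0.07] | clock 1.12 pos [0.3824 0.3598 0.113 ] F [ 0.64  0.82 -0.33] w 0.0857 j6 0.74
```

Emit:
{"method": "send_rows", "body": {"deltas": [{"grip":1,"translation":[-0.05,-0.025,0.02],"twist":[0,0,0]},{"grip":1,"translation":[-0.097,-0.048,0.033],"twist":[0,0,0]},{"grip":1,"translation":[-0.097,-0.048,0.043],"twist":[0,0,0]},{"grip":1,"translation":[-0.097,-0.048,0.043],"twist":[0,0,0]}]}}

```text
clock: 1.62
eef_pos: [0.4789, 0.3124, 0.0688]
tool_rot: [-0.006, 1.0, -0.0, -0.001]
ft_force: [-0.3, 1.2, -0.1]
grip_width: 0.0854
```

```bash
python3 - <<'E'
from go import *
for n in("top","scene"):
    c=camera(n); cv2.imwrite(f"pics/a_{n}.png",cv2.resize(c["color"][140:260,150:330] if n=="top" else c["color"][120:240,370:490],None,fx=4,fy=4))
go(.48,.3127,.006,90.7)
E
```

```text
t [-0.001  -0.001   0.0642] twist [ 0.02 -0.03  0.16] | clock 1.73 pos [0.479  0.3137 0.0702] F [-0.85  0.14  0.03] w 0.0853 j6 0.56
```

View pics/a_scene.png

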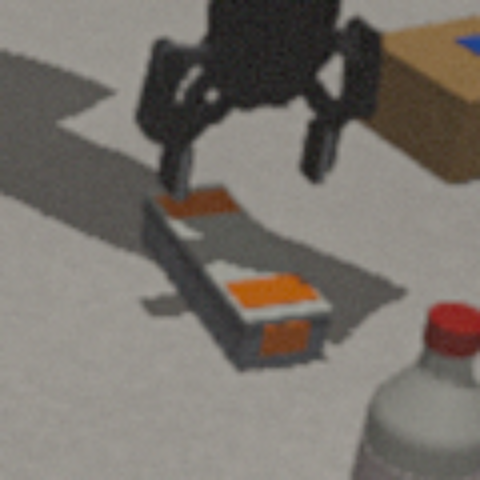

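View pics/a_top.png

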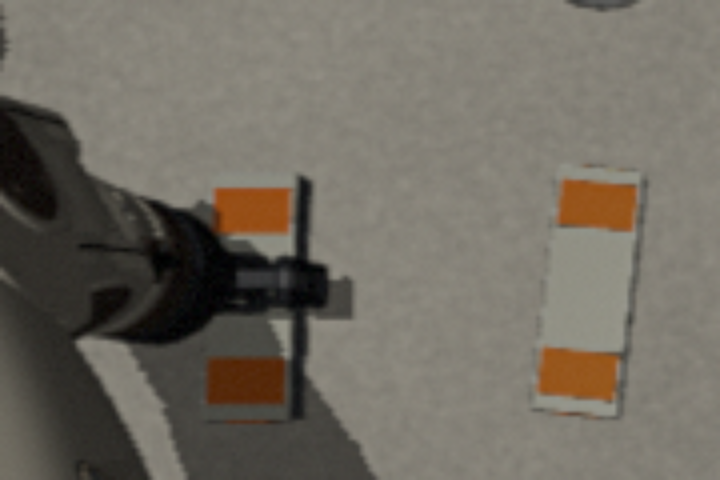

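Emit:
{"method": "send_rows", "body": {"deltas": [{"grip":1,"translation":[-0.001,0,0.03],"twist":[0,0,0]},{"grip":1,"translation":[-0.001,0,0.055],"twist":[0,0,0]},{"grip":1,"translation":[-0.001,0,0.064],"twist":[0,0,0]},{"grip":1,"translation":[-0.001,0,0.064],"twist":[0,0,0]},{"grip":0.5,"translation":[-0.001,0,0.064],"twist":[0,0,0]}]}}

```text
clock: 2.35
eef_pos: [0.4806, 0.3146, 0.0076]
tool_rot: [-0.008, 1.0, 0.001, 0.001]
ft_force: [-0.1, 0.5, -0.6]
grip_width: 0.0696
```

Emit:
{"method": "send_rows", "body": {"deltas": [{"grip":0,"translation":[0,0,0],"twist":[0,0,0]},{"grip":0,"translation":[0,0,0],"twist":[0,0,0]},{"grip":0,"translation":[0,0,0],"twist":[0,0,0]},{"grip":0,"translation":[0,0,0],"twist":[0,0,0]}]}}

```text
clock: 2.85
eef_pos: [0.4813, 0.315, 0.0087]
tool_rot: [-0.008, 1.0, 0.001, 0.002]
ft_force: [-0.5, -0.3, 5.5]
grip_width: 0.055
```

```bash
python3 go.py .480 .3127 .046 90.7
```

```text
t [ 0.0012 -0.0022 -0.0373] twist [0.14 0.19 0.2 ] | clock 2.85 pos [0.4813 0.315  0.0087] F [-0.53 -0.33  5.49] w 0.055 j6 0.56
```

Emit:
{"method": "send_rows", "body": {"deltas": [{"grip":0,"translation":[0,0,-0.008],"twist":[0,0,0]},{"grip":0,"translation":[0,0,-0.022],"twist":[0,0,0]},{"grip":0,"translation":[0,0,-0.035],"twist":[0,0,0]},{"grip":0,"translation":[0,0,-0.035],"twist":[0,0,0]},{"grip":0,"translation":[0,0,-0.035],"twist":[0,0,0]}]}}

```text
clock: 3.48
eef_pos: [0.4811, 0.3148, 0.0437]
tool_rot: [-0.008, 1.0, 0.001, 0.002]
ft_force: [0.1, -0.8, -5.0]
grip_width: 0.0552
```

```bash
cat > w.py <<'E'
from go import *
F=[];P=[]
for i in range(6):
    c=camera("scene"); o=bot.get_obs(); F.append(o["ft_force"]);P.append(o["eef_pos"])
print(np.round(F,2)[:,2],np.mean(F,0),np.mean(P,0),o["ft_torque"])
cv2.imwrite(f"pics/w{o['clock']:.1f}.png",c["color"])
go(.48,.3127,.046,90.7)
E
python3 w.py
```

```text
[-4.83 -4.66 -4.73 -4.96 -5.27 -5.11] [-0.07938469 -0.01208256 -4.92802117] [0.48079059 0.31467187 0.0432142 ] [-0.06004038 -0.02056389  0.04522866]
t [ 0.001  -0.002  -0.0027] twist [0.12 0.14 0.2 ] | clock 3.77 pos [0.4809 0.3148 0.0433] F [-0.24 -0.18 -5.11] w 0.0552 j6 0.56
```

Emit:
{"method": "send_rows", "body": {"deltas": [{"grip":0,"translation":[0,0,0.012],"twist":[0,0,0]},{"grip":0,"translation":[0,0,0.024],"twist":[0,0,0]},{"grip":0,"translation":[0,0,0.031],"twist":[0,0,0]},{"grip":0,"translation":[0,0,0.034],"twist":[0,0,0]},{"grip":0,"translation":[0,0,0.034],"twist":[0,0,0]}]}}

```text
clock: 4.4
eef_pos: [0.4812, 0.3149, 0.0093]
tool_rot: [-0.008, 1.0, 0.001, 0.001]
ft_force: [0.3, 0.4, -6.0]
grip_width: 0.055
```

```bash
python3 go.py .480 .3127 .046 90.7
```

```text
t [ 0.0011 -0.0021 -0.0367] twist [0.13 0.16 0.2 ] | clock 4.4 pos [0.4812 0.3149 0.0093] F [ 0.27  0.38 -6.04] w 0.055 j6 0.56
```

Emit:
{"method": "send_rows", "body": {"deltas": [{"grip":0,"translation":[0,0,0.001],"twist":[0,0,0]},{"grip":0,"translation":[0,0,0.0015],"twist":[0,0,0]},{"grip":0,"translation":[0,0,0.0015],"twist":[0,0,0]}]}}

```text
clock: 4.78
eef_pos: [0.4817, 0.3153, 0.0088]
tool_rot: [-0.008, 1.0, 0.001, 0.002]
ft_force: [-1.2, -0.8, 2.9]
grip_width: 0.055
```

Emit:
{"method": "send_rows", "body": {"deltas": [{"grip":1,"translation":[0,0,0],"twist":[0,0,0]},{"grip":1,"translation":[0,0,0],"twist":[0,0,0]},{"grip":1,"translation":[0,0,-0.002],"twist":[0,0,0]},{"grip":1,"translation":[0,0,-0.03],"twist":[0,0,0]},{"grip":1,"translation":[0,0,-0.08],"twist":[0,0,0]}]}}

```text
clock: 5.4
eef_pos: [0.4798, 0.314, 0.0875]
tool_rot: [-0.008, 1.0, 0.0, -0.0]
ft_force: [-0.3, 1.2, 1.1]
grip_width: 0.0855
```

```bash
python3 go.py .4875 .0937 .08 84.8
```

```text
t [-0.0043 -0.2204  0.0074] twist [ 0.01 -0.02  6.1 ] | clock 5.4 pos [0.4798 0.314  0.0875] F [-0.32  1.17  1.08] w 0.0855 j6 0.56
```

Emit:
{"method": "send_rows", "body": {"deltas": [{"grip":1,"translation":[-0.001,-0.055,0],"twist":[0,0,2]},{"grip":1,"translation":[-0.002,-0.11,0],"twist":[0,0,4]},{"grip":1,"translation":[-0.003,-0.165,0],"twist":[0,0,6]},{"grip":1,"translation":[-0.004,-0.22,0.007],"twist":[0,0,6.1]},{"grip":1,"translation":[-0.004,-0.22,0.02],"twist":[0,0,6.1]}]}}

```text
clock: 6.02
eef_pos: [0.4877, 0.0908, 0.0679]
tool_rot: [0.049, 0.999, -0.0, 0.001]
ft_force: [-0.6, 0.6, 0.0]
grip_width: 0.0854
```

```bash
python3 - <<'E'
from go import *
c=camera("top"); cv2.imwrite("pics/b_top.png",cv2.resize(c["color"][140:260,190:390],None,fx=4,fy=4))
im=c["color"];hsv=cv2.cvtColor(im,cv2.COLOR_BGR2HSV)
m=((hsv[...,0]<20)&(hsv[...,1]>140)&(hsv[...,2]>80)).astype(np.uint8);m[:155]=0;m[260:]=0
n,l,s,ce=cv2.connectedComponentsWithStats(m)
for i in range(1,n):
    if s[i,4]>40 : print(s[i],ce[i],bp(c,ce[i],.04))
go(.4875,.0937,.007,84.8)
E
```

```text
[548 155  90  24 741] [593.77462888 164.81241565] [[ 0.62460658 -0.68227277  0.04      ]]
[363 170  20  14 203] [372.59605911 176.59605911] [[ 0.58367154 -0.10243758  0.04      ]]
[202 187  20  11 202] [211.5 192. ] [[0.53614427 0.31629026 0.04      ]]
[357 212  20  14 209] [366.43062201 218.1291866 ] [[ 0.47483745 -0.08686737  0.04      ]]
[201 229  19  12 226] [210.  234.5] [[0.42610291 0.31471162 0.04      ]]
t [-0.001   0.0015  0.0589] twist [ 0.   -0.12 -0.23] | clock 6.08 pos [0.4865 0.0923 0.0659] F [-1.5   0.14 -1.74] w 0.0851 j6 0.28
```

View pics/b_top.png

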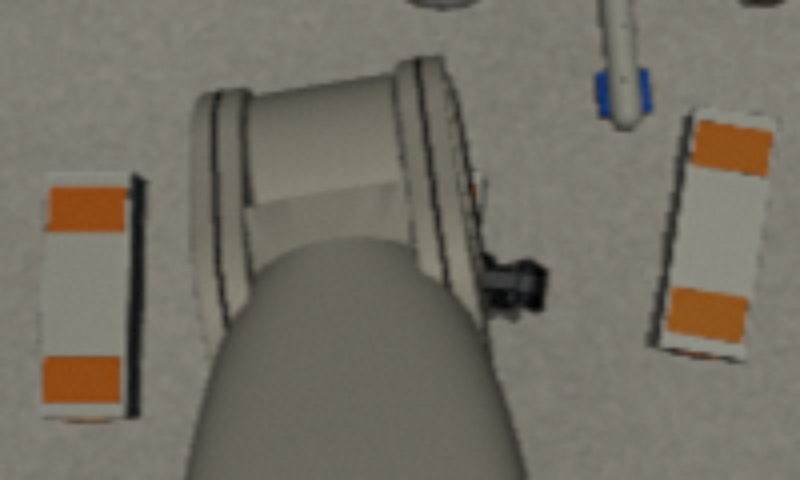

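Emit:
{"method": "send_rows", "body": {"deltas": [{"grip":1,"translation":[0,0.001,0.03],"twist":[0,0,0]},{"grip":1,"translation":[0,0.001,0.052],"twist":[0,0,0]},{"grip":1,"translation":[0,0.001,0.059],"twist":[0,0,0]},{"grip":1,"translation":[0,0.001,0.059],"twist":[0,0,0]},{"grip":0.5,"translation":[0,0.001,0.059],"twist":[0,0,0]}]}}

```text
clock: 6.7
eef_pos: [0.4873, 0.094, 0.0078]
tool_rot: [0.047, 0.999, 0.0, -0.0]
ft_force: [0.4, -0.3, -0.1]
grip_width: 0.0699
```

Emit:
{"method": "send_rows", "body": {"deltas": [{"grip":0,"translation":[0,0,0],"twist":[0,0,0]},{"grip":0,"translation":[0,0,0],"twist":[0,0,0]},{"grip":0,"translation":[0,0,0],"twist":[0,0,0]},{"grip":0,"translation":[0,0,0],"twist":[0,0,0]}]}}

```text
clock: 7.2
eef_pos: [0.488, 0.0941, 0.0087]
tool_rot: [0.047, 0.999, 0.0, 0.001]
ft_force: [-1.5, 0.6, 5.3]
grip_width: 0.0552
```

Emit:
{"method": "send_rows", "body": {"deltas": [{"grip":0,"translation":[0,0,-0.008],"twist":[0,0,0]},{"grip":0,"translation":[0,0,-0.022],"twist":[0,0,0]},{"grip":0,"translation":[0,0,-0.035],"twist":[0,0,0]},{"grip":0,"translation":[0,0,-0.035],"twist":[0,0,0]},{"grip":0,"translation":[0,0,-0.035],"twist":[0,0,0]}]}}

```text
clock: 7.82
eef_pos: [0.4877, 0.094, 0.0436]
tool_rot: [0.047, 0.999, 0.0, 0.001]
ft_force: [-0.5, -0.7, -7.6]
grip_width: 0.0552
```

```bash
python3 w.py
```

```text
[-8.27 -7.92 -8.73 -8.27 -8.2  -7.47] [ 0.05483183 -0.12597713 -8.14303802] [0.48745676 0.09396942 0.04326415] [ 0.01217562  0.01703031 -0.01867379]
t [ 0.0281  0.217  -0.0026] twist [ 0.04  0.03 -6.07] | clock 8.12 pos [0.4876 0.094  0.0433] F [ 1.01  0.18 -7.47] w 0.0552 j6 0.28
```

Emit:
{"method": "send_rows", "body": {"deltas": [{"grip":0,"translation":[0,0,0.012],"twist":[0,0,0]},{"grip":0,"translation":[0,0,0.024],"twist":[0,0,0]},{"grip":0,"translation":[0,0,0.032],"twist":[0,0,0]},{"grip":0,"translation":[0,0,0.0345],"twist":[0,0,0]},{"grip":0,"translation":[0,0,0.0355],"twist":[0,0,0]}]}}

```text
clock: 8.75
eef_pos: [0.4866, 0.0938, 0.0087]
tool_rot: [0.047, 0.999, 0.0, -0.001]
ft_force: [-7.3, -0.5, 10.2]
grip_width: 0.0555
```

```bash
python3 go.py .5285 -.0948 .08 81.7
```

```text
t [-0.0593 -0.1838 -0.0714] twist [ 0.01 -0.07  2.92] | clock 8.75 pos [0.4866 0.0938 0.0087] F [-7.34 -0.53 10.19] w 0.0555 j6 0.28
```

Emit:
{"method": "send_rows", "body": {"deltas": [{"grip":1,"translation":[0,0,-0.0005],"twist":[0,0,0]},{"grip":1,"translation":[0,0,-0.0005],"twist":[0,0,0]},{"grip":1,"translation":[0,0,-0.003],"twist":[0,0,0]},{"grip":1,"translation":[0,0,-0.03],"twist":[0,0,0]},{"grip":1,"translation":[0,0,-0.075],"twist":[0,0,0]}]}}

```text
clock: 9.38
eef_pos: [0.4855, 0.0936, 0.0834]
tool_rot: [0.047, 0.999, -0.0, -0.002]
ft_force: [-0.8, -0.0, -0.2]
grip_width: 0.0853
```

```bash
python3 go.py .5285 -.0948 .068 81.7
```

```text
t [-0.0605 -0.1835  0.0152] twist [-0.05 -0.25  2.92] | clock 9.38 pos [0.4855 0.0936 0.0834] F [-0.83 -0.01 -0.19] w 0.0853 j6 0.28
```

Emit:
{"method": "send_rows", "body": {"deltas": [{"grip":1,"translation":[-0.018,-0.055,0],"twist":[0,0,1]},{"grip":1,"translation":[-0.036,-0.11,0],"twist":[0,0,2]},{"grip":1,"translation":[-0.053,-0.16,0],"twist":[0,-0.2,2.9]},{"grip":1,"translation":[-0.0605,-0.1835,0.008],"twist":[0,-0.2,2.9]},{"grip":1,"translation":[-0.0605,-0.1835,0.015],"twist":[0,-0.2,2.9]}]}}

```text
clock: 10.0
eef_pos: [0.5292, -0.0967, 0.0683]
tool_rot: [0.074, 0.997, -0.0, 0.0]
ft_force: [-0.2, 0.4, -0.4]
grip_width: 0.0851
```

```bash
python3 go.py .5285 -.0948 .0075 81.7
```

```text
t [0.001  0.0018 0.0608] twist [-0.05  0.03 -0.18] | clock 10.0 pos [ 0.5292 -0.0967  0.0683] F [-0.15  0.39 -0.42] w 0.0851 j6 -0.03
```

Emit:
{"method": "send_rows", "body": {"deltas": [{"grip":1,"translation":[0,0.001,0.03],"twist":[0,0,0]},{"grip":1,"translation":[0,0.001,0.052],"twist":[0,0,0]},{"grip":1,"translation":[0,0.001,0.06],"twist":[0,0,0]},{"grip":1,"translation":[0,0.001,0.06],"twist":[0,0,0]},{"grip":0.5,"translation":[0,0.001,0.06],"twist":[0,0,0]}]}}

```text
clock: 10.62
eef_pos: [0.5302, -0.0955, 0.0093]
tool_rot: [0.074, 0.997, -0.0, 0.001]
ft_force: [0.1, 0.8, 0.5]
grip_width: 0.0697
```

Emit:
{"method": "send_rows", "body": {"deltas": [{"grip":0,"translation":[0,0,0],"twist":[0,0,0]},{"grip":0,"translation":[0,0,0],"twist":[0,0,0]},{"grip":0,"translation":[0,0,0],"twist":[0,0,0]},{"grip":0,"translation":[0,0,0],"twist":[0,0,0]}]}}

```text
clock: 11.12
eef_pos: [0.5312, -0.0956, 0.0103]
tool_rot: [0.074, 0.997, -0.0, 0.002]
ft_force: [0.1, 1.2, 5.8]
grip_width: 0.055
```

Emit:
{"method": "send_rows", "body": {"deltas": [{"grip":0,"translation":[0,0,-0.008],"twist":[0,0,0]},{"grip":0,"translation":[0,0,-0.022],"twist":[0,0,0]},{"grip":0,"translation":[0,0,-0.035],"twist":[0,0,0]},{"grip":0,"translation":[0,0,-0.035],"twist":[0,0,0]},{"grip":0,"translation":[0,0,-0.035],"twist":[0,0,0]}]}}

```text
clock: 11.75
eef_pos: [0.5309, -0.0955, 0.0453]
tool_rot: [0.074, 0.997, -0.0, 0.002]
ft_force: [0.5, 1.0, -2.2]
grip_width: 0.0552
```

```bash
python3 w.py
```

```text
[-2.26 -1.89 -2.38 -1.88 -2.63 -1.94] [-0.05020526  0.09680639 -2.16287024] [ 0.53058311 -0.09547592  0.04482473] [ 0.0003952  -0.0338051  -0.03985332]
t [ 0.11    0.3963 -0.0018] twist [-0.05  0.2  -9.14] | clock 12.05 pos [ 0.5307 -0.0955  0.0449] F [ 0.65  0.15 -1.94] w 0.0549 j6 -0.03
```

Emit:
{"method": "send_rows", "body": {"deltas": [{"grip":0,"translation":[0,0,0.012],"twist":[0,0,0]},{"grip":0,"translation":[0,0,0.024],"twist":[0,0,0]},{"grip":0,"translation":[0,0,0.032],"twist":[0,0,0]},{"grip":0,"translation":[0,0,0.0345],"twist":[0,0,0]},{"grip":0,"translation":[0,0,0.035],"twist":[0,0,0]}]}}

```text
clock: 12.68
eef_pos: [0.5302, -0.0954, 0.0103]
tool_rot: [0.074, 0.997, -0.0, 0.001]
ft_force: [-4.3, 0.8, 6.5]
grip_width: 0.0554
```

Emit:
{"method": "send_rows", "body": {"deltas": [{"grip":1,"translation":[0,0,0],"twist":[0,0,0]},{"grip":1,"translation":[0,0,0],"twist":[0,0,0]},{"grip":1,"translation":[0,0,-0.003],"twist":[0,0,0]},{"grip":1,"translation":[0,0,-0.03],"twist":[0,0,0]},{"grip":1,"translation":[0,0,-0.075],"twist":[0,0,0]}]}}

```text
clock: 13.3
eef_pos: [0.5285, -0.0951, 0.0846]
tool_rot: [0.074, 0.997, -0.0, -0.001]
ft_force: [0.1, 0.6, 0.3]
grip_width: 0.0855
```

```bash
python3 go.py .4875 .0938 .068 84.8
```

```text
t [0.0682 0.1808 0.0166] twist [-0.03 -0.1  -3.24] | clock 13.3 pos [ 0.5285 -0.0951  0.0846] F [0.05 0.59 0.27] w 0.0855 j6 -0.03
```

Emit:
{"method": "send_rows", "body": {"deltas": [{"grip":1,"translation":[0.019,0.052,0],"twist":[0,0,-1]},{"grip":1,"translation":[0.038,0.102,0],"twist":[0,0,-2]},{"grip":1,"translation":[0.057,0.152,0],"twist":[0,0,-3.2]},{"grip":1,"translation":[0.068,0.181,0.008],"twist":[0,0,-3.2]},{"grip":1,"translation":[0.068,0.181,0.017],"twist":[0,0,-3.2]}]}}

```text
clock: 13.92
eef_pos: [0.4877, 0.096, 0.0678]
tool_rot: [0.044, 0.999, 0.0, -0.0]
ft_force: [0.1, -0.8, 0.2]
grip_width: 0.0855
```

```bash
python3 - <<'E'
from go import *
c=camera("top"); cv2.imwrite("pics/c_top.png",cv2.resize(c["color"][140:260,330:500],None,fx=4,fy=4))
im=c["color"];hsv=cv2.cvtColor(im,cv2.COLOR_BGR2HSV)
m=((hsv[...,0]<20)&(hsv[...,1]>140)&(hsv[...,2]>80)).astype(np.uint8);m[:160]=0;m[260:]=0
n,l,s,ce=cv2.connectedComponentsWithStats(m)
for i in range(1,n):
    if s[i,4]>40 : print(s[i],ce[i],bp(c,ce[i],.04))
go(.4875,.0938,.007,84.8)
E
```

```text
[553 160  85  19 569] [595.0456942  167.26186292] [[ 0.61813298 -0.68521107  0.04      ]]
[363 171  20  13 200] [372.86 176.91] [[ 0.58285252 -0.10312962  0.04      ]]
[202 187  20  11 202] [211.5 192. ] [[0.53614427 0.31629026 0.04      ]]
[357 212  20  14 209] [366.55502392 218.44497608] [[ 0.47402721 -0.08719245  0.04      ]]
[201 229  19  12 226] [210.  234.5] [[0.42610291 0.31471162 0.04      ]]
t [-0.0008 -0.0006  0.0594] twist [-0.07 -0.17  0.09] | clock 13.97 pos [0.487  0.0945 0.0664] F [-0.6   0.   -0.23] w 0.0854 j6 0.28
```

Emit:
{"method": "send_rows", "body": {"deltas": [{"grip":1,"translation":[-0.001,0,0.03],"twist":[0,0,0]},{"grip":1,"translation":[-0.001,0,0.052],"twist":[0,0,0]},{"grip":1,"translation":[-0.001,0,0.059],"twist":[0,0,0]},{"grip":1,"translation":[-0.001,0,0.059],"twist":[0,0,0]},{"grip":0.5,"translation":[-0.001,0,0.059],"twist":[0,0,0]}]}}

```text
clock: 14.6
eef_pos: [0.4888, 0.0942, 0.0083]
tool_rot: [0.045, 0.999, -0.0, -0.001]
ft_force: [0.2, 0.6, 0.4]
grip_width: 0.0696
```

Emit:
{"method": "send_rows", "body": {"deltas": [{"grip":0,"translation":[0,0,0],"twist":[0,0,0]},{"grip":0,"translation":[0,0,0],"twist":[0,0,0]},{"grip":0,"translation":[0,0,0],"twist":[0,0,0]},{"grip":0,"translation":[0,0,0],"twist":[0,0,0]}]}}

```text
clock: 15.1
eef_pos: [0.4896, 0.0939, 0.0093]
tool_rot: [0.045, 0.999, -0.001, 0.0]
ft_force: [-0.1, -2.1, 6.2]
grip_width: 0.055
```

Emit:
{"method": "send_rows", "body": {"deltas": [{"grip":0,"translation":[0,0,-0.01],"twist":[0,0,0]},{"grip":0,"translation":[0,0,-0.035],"twist":[0,0,0]},{"grip":0,"translation":[0,0,-0.065],"twist":[0,0,0]},{"grip":0,"translation":[0,0,-0.095],"twist":[0,0,0]},{"grip":0,"translation":[0,0,-0.11],"twist":[0,0,0]}]}}

```text
clock: 15.72
eef_pos: [0.4894, 0.0943, 0.1201]
tool_rot: [0.045, 0.999, -0.0, 0.0]
ft_force: [0.1, 1.2, -8.8]
grip_width: 0.055
```

```bash
python3 go.py .5074 -.3087 .12 74.6
```

```text
t [-0.0541 -0.3998  0.0005] twist [-0.04  0.06 10.26] | clock 15.72 pos [0.4894 0.0943 0.1201] F [ 0.06  1.17 -8.8 ] w 0.055 j6 0.28
```

Emit:
{"method": "send_rows", "body": {"deltas": [{"grip":0,"translation":[-0.003,-0.02,0],"twist":[0,0,0.5]},{"grip":0,"translation":[-0.008,-0.06,0],"twist":[0,0,1.5]},{"grip":0,"translation":[-0.014,-0.105,0],"twist":[0,0,3]},{"grip":0,"translation":[-0.02,-0.15,0],"twist":[0,0,4]},{"grip":0,"translation":[-0.027,-0.195,0],"twist":[0,0,5]}]}}

```text
clock: 16.35
eef_pos: [0.4975, -0.1032, 0.1189]
tool_rot: [0.088, 0.996, 0.0, -0.001]
ft_force: [0.8, -0.8, -8.4]
grip_width: 0.0551
```

```bash
python3 go.py .5074 -.3087 .12 74.6
```

```text
t [-0.046  -0.2005 -0.0011] twist [-0.01 -0.12  5.25] | clock 16.35 pos [ 0.4975 -0.1032  0.1189] F [ 0.77 -0.76 -8.39] w 0.0551 j6 -0.03
```

Emit:
{"method": "send_rows", "body": {"deltas": [{"grip":0,"translation":[-0.01,-0.045,0],"twist":[0,0,1.5]},{"grip":0,"translation":[-0.02,-0.09,0],"twist":[0,0,3]},{"grip":0,"translation":[-0.031,-0.135,0],"twist":[0,0,4]},{"grip":0,"translation":[-0.04,-0.175,0],"twist":[0,0,5]},{"grip":0,"translation":[-0.046,-0.2,0],"twist":[0,-0.1,5.2]}]}}

```text
clock: 16.98
eef_pos: [0.5064, -0.3096, 0.117]
tool_rot: [0.134, 0.991, 0.001, -0.002]
ft_force: [-0.1, -0.0, -7.5]
grip_width: 0.0548
```

Emit:
{"method": "send_rows", "body": {"deltas": [{"grip":0,"translation":[0,0,0],"twist":[0,0,0]},{"grip":0,"translation":[0,0,0],"twist":[0,0,0]}]}}

```text
clock: 17.23
eef_pos: [0.5051, -0.3086, 0.1152]
tool_rot: [0.135, 0.991, 0.002, -0.004]
ft_force: [0.7, -0.2, -7.7]
grip_width: 0.0549
```

```bash
python3 - <<'E'
from go import *
for n in("top","scene"):
    c=camera(n); im=c["color"]; hsv=cv2.cvtColor(im,cv2.COLOR_BGR2HSV)
    cv2.imwrite(f"pics/d_{n}.png",cv2.resize(im[130:280,370:540] if n=="top" else im[120:270,110:290],None,fx=4,fy=4))
    m=((hsv[...,0]<20)&(hsv[...,1]>140)&(hsv[...,2]>60)).astype(np.uint8);m[:130]=0;m[260:]=0
    N,l,s,ce=cv2.connectedComponentsWithStats(m)
    for i in range(1,N):
        if s[i,4]>40 : print(n,s[i],ce[i],bp(c,ce[i],.15))
go(.5074,-.3087,.12,74.6)
E
```

```text
top [533 130  13  15  75] [538.30666667 136.57333333] [[ 0.66623271 -0.47738961  0.15      ]]
top [576 130  64  36 978] [612.39263804 140.98261759] [[ 0.65853543 -0.65054446  0.15      ]]
top [363 171  20  13 200] [372.86 176.91] [[ 0.56395783 -0.08957953  0.15      ]]
top [462 174  23  14 183] [470.54098361 180.42076503] [[ 0.5594862  -0.31580968  0.15      ]]
top [202 187  20  11 202] [211.5 192. ] [[0.52251072 0.28259769 0.15      ]]
top [357 212  20  14 206] [366.54854369 218.36893204] [[ 0.46756442 -0.07542181  0.15      ]]
top [450 219  23  18 271] [461.28413284 227.35793358] [[ 0.4506023  -0.29195482  0.15      ]]
top [201 229  19  12 226] [210.  234.5] [[0.42486421 0.28119686 0.15      ]]
scene [ 11 141  29  23 221] [ 21.61085973 151.54751131] [[ 0.30178606 -0.6819291   0.15      ]]
scene [411 168  20   6  88] [420.29545455 170.5       ] [[0.59760666 0.22614975 0.15      ]]
scene [146 187  27   9 175] [159.66857143 191.24571429] [[ 0.56171889 -0.32039526  0.15      ]]
scene [428 189  22   8 117] [438.65811966 192.41880342] [[0.68544005 0.22733855 0.15      ]]
scene [264 195  
[... 459 characters left out ...]
cene [ 12 222  49  38 496] [ 41.10685484 241.4858871 ] [[ 0.6834845  -0.50064249  0.15      ]]
scene [261 222  22   8 169] [271.72189349 225.6035503 ] [[ 0.72227071 -0.1062469   0.15      ]]
scene [  0 232  28  28 552] [ 10.76630435 247.65398551] [[ 0.69027048 -0.54578502  0.15      ]]
scene [265 235  14   8  94] [271.28723404 238.79787234] [[ 0.75835749 -0.11029589  0.15      ]]
scene [195 248  10  12 100] [199.57 253.55] [[ 0.7713179  -0.22897063  0.15      ]]
scene [158 254  10   6  49] [162.89795918 256.95918367] [[ 0.76744284 -0.28734563  0.15      ]]
t [-0.0016  0.     -0.0039] twist [ 0.1  -0.33  0.01] | clock 17.32 pos [ 0.5058 -0.3083  0.1161] F [ 0.02  0.37 -7.65] w 0.0548 j6 -0.28
```

View pics/d_top.png

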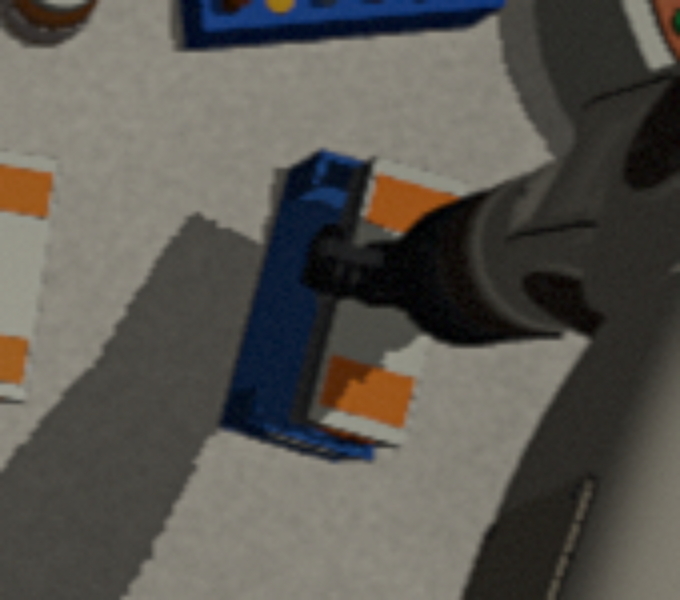

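View pics/d_scene.png

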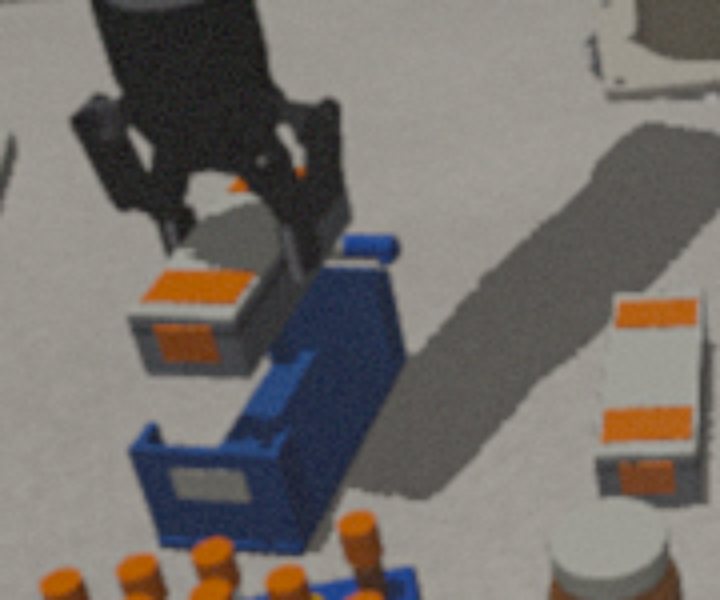

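```bash
cat > ov.py <<'E'
from h import *
import fit
T=camera("top");S=camera("scene")
I={"t":cv2.imread("pics/top0.png"),"s":cv2.imread("pics/scene0.png")}
def lines(p):
    Rz=R.from_euler('z',p[2]).as_matrix()
    L=[]
    for s in(-1,1):
        for xx in(.085,.093):
            L.append([[s*xx,-.041,.07],[s*xx,.041,.07]])
        for t in(-1,1):
            L.append([[s*.093,t*.041,0],[s*.093,t*.041,.07]])
            L.append([[s*.067,t*.041,.07],[s*.093,t*.041,.07]])
            L.append([[-.067,t*.041,.008],[.067,t*.041,.008]])
        L.append([[s*.085,-.03,.008],[s*.085,.03,.008]])
        L.append([[s*.093,-.041,0],[s*.093,.041,0]])
    return [np.array(l)@Rz.T+[p[0],p[1],0] for l in L]
for x in(.503,.5075,.511):
    row=[]
    for k,c,ctr in(("t",T,(452,207)),("s",S,(182,220))):
        r=40;f=9
        im=cv2.resize(I[k][ctr[1]-r:ctr[1]+r+5,ctr[0]-r+2:ctr[0]+r+2],None,fx=5,fy=7,interpolation=cv2.INTER_CUBIC)
        im=cv2.convertScaleAbs(im,alpha=1.8,beta=10)
        for l in lines((x,-.3087,-.2688)):
            q=pj(c,l); q=(q-[ctr[0]-r+2,ctr[1]-r]+.5)*[5,7]-.5
            cv2.line(im,tuple(np.round(q[0]).astype(int).tolist()),tuple(np.round(q[1]).astype(int).tolist()),(0,255,255),1,cv2.LINE_AA)
        row.append(im)
    cv2.imwrite(f"pics/ov{int(x*1e4)}.png",np.hstack(row))
E
python3 ov.py
```

```text
(no output)
```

View pics/ov5030.png

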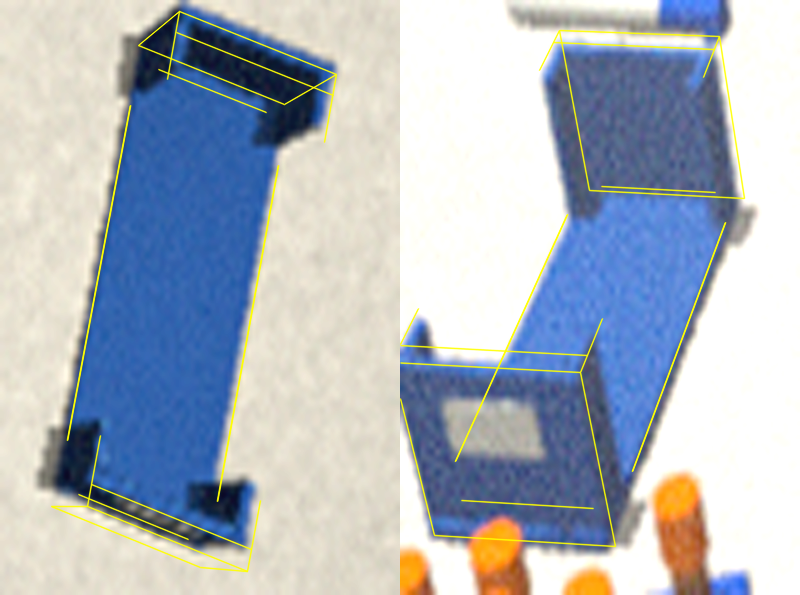

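View pics/ov5110.png

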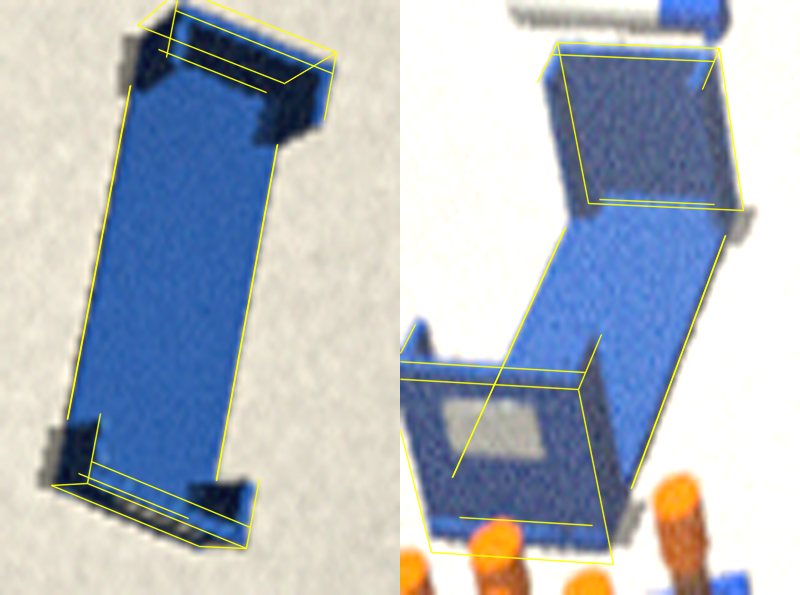

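```bash
python3 go.py .509 -.3103 .092 74.6
```

```text
t [-0.0032 -0.001   0.0247] twist [ 0.07 -0.24  0.02] | clock 17.43 pos [ 0.5063 -0.3085  0.1168] F [-0.31 -0.47 -7.68] w 0.0552 j6 -0.28
```

Emit:
{"method": "send_rows", "body": {"deltas": [{"grip":0,"translation":[-0.0035,-0.001,0.006],"twist":[0.1,-0.3,0]},{"grip":0,"translation":[-0.0035,-0.001,0.014],"twist":[0.1,-0.3,0]},{"grip":0,"translation":[-0.0035,-0.001,0.02],"twist":[0.1,-0.3,0]},{"grip":0,"translation":[-0.0035,-0.001,0.023],"twist":[0.1,-0.3,0]},{"grip":0,"translation":[-0.0035,-0.001,0.023],"twist":[0.1,-0.3,0]}]}}

```text
clock: 18.05
eef_pos: [0.5091, -0.3103, 0.0933]
tool_rot: [0.134, 0.991, -0.0, 0.0]
ft_force: [0.1, -0.9, -7.4]
grip_width: 0.0549
```

```bash
cat > look.py <<'E'
from go import *
import sys
x,y,z,j,tag=*map(float,sys.argv[1:5]),sys.argv[5]
ims=[]
for n in("top","scene"):
    c=camera(n); im=c["color"]
    im=im[155:255,400:500] if n=="top" else im[165:265,130:230]
    ims.append(cv2.convertScaleAbs(cv2.resize(im,(400,600),interpolation=cv2.INTER_CUBIC),alpha=1.6))
cv2.imwrite(f"pics/{tag}.png",np.hstack(ims))
go(x,y,z,j)
E
python3 look.py .509 -.3103 .02 74.6 e1
```

```text
t [0.0006 0.0001 0.0739] twist [-0.04  0.08  0.02] | clock 18.15 pos [ 0.5095 -0.3105  0.0939] F [-0.2   0.21 -8.4 ] w 0.0551 j6 -0.28
```

View pics/e1.png

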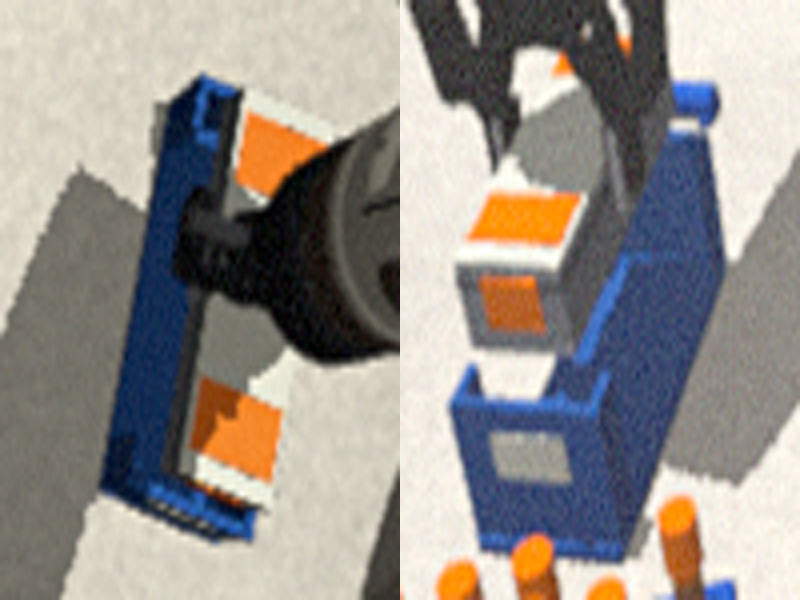

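Emit:
{"method": "send_rows", "body": {"deltas": [{"grip":0,"translation":[0.0005,0,0.005],"twist":[0,0,0]},{"grip":0,"translation":[0.0005,0,0.01],"twist":[0,0,0]},{"grip":0,"translation":[0.0005,0,0.014],"twist":[0,0,0]},{"grip":0,"translation":[0.0005,0,0.014],"twist":[0,0,0]}]}}

```text
clock: 18.65
eef_pos: [0.5086, -0.3101, 0.0792]
tool_rot: [0.134, 0.991, -0.0, 0.0]
ft_force: [-0.7, -0.2, -8.2]
grip_width: 0.0554
```

```bash
python3 look.py .509 -.3103 .02 74.6 e2
```

```text
t [0.0001 0.0001 0.0598] twist [-0.04  0.07  0.01] | clock 18.75 pos [ 0.509  -0.3104  0.0798] F [-0.49 -0.27 -7.77] w 0.0547 j6 -0.28
```

View pics/e2.png

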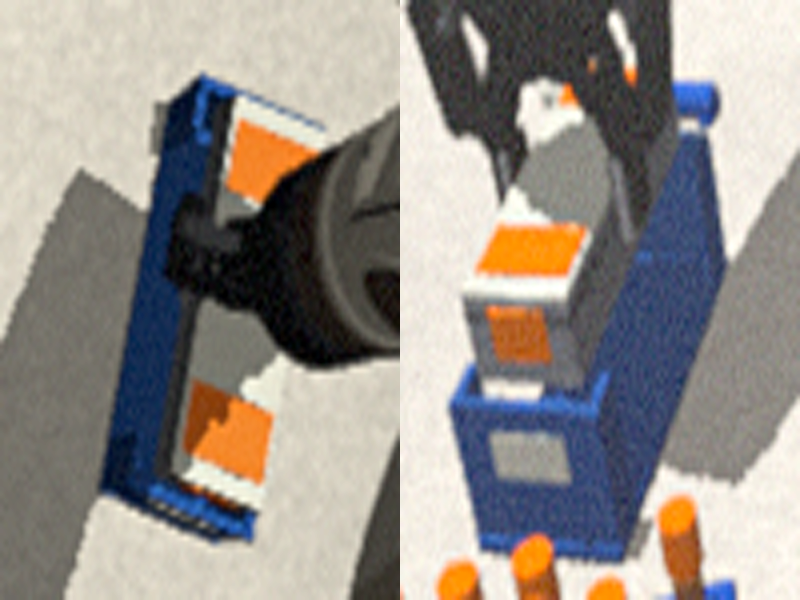

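Emit:
{"method": "send_rows", "body": {"deltas": [{"grip":0,"translation":[0,0,0.004],"twist":[0,0,0]},{"grip":0,"translation":[0,0,0.008],"twist":[0,0,0]},{"grip":0,"translation":[0,0,0.012],"twist":[0,0,0]},{"grip":0,"translation":[0,0,0.016],"twist":[0,0,0]},{"grip":0,"translation":[0,0,0.016],"twist":[0,0,0]}]}}

```text
clock: 19.38
eef_pos: [0.5087, -0.3102, 0.0632]
tool_rot: [0.134, 0.991, -0.0, 0.0]
ft_force: [0.2, 0.5, -9.0]
grip_width: 0.0554
```

```bash
python3 look.py .509 -.3103 .02 74.6 e3
```

```text
t [0.0001 0.0001 0.0438] twist [-0.04  0.07  0.02] | clock 19.48 pos [ 0.509  -0.3104  0.0638] F [ 0.28  0.45 -7.42] w 0.0546 j6 -0.28
```

View pics/e3.png

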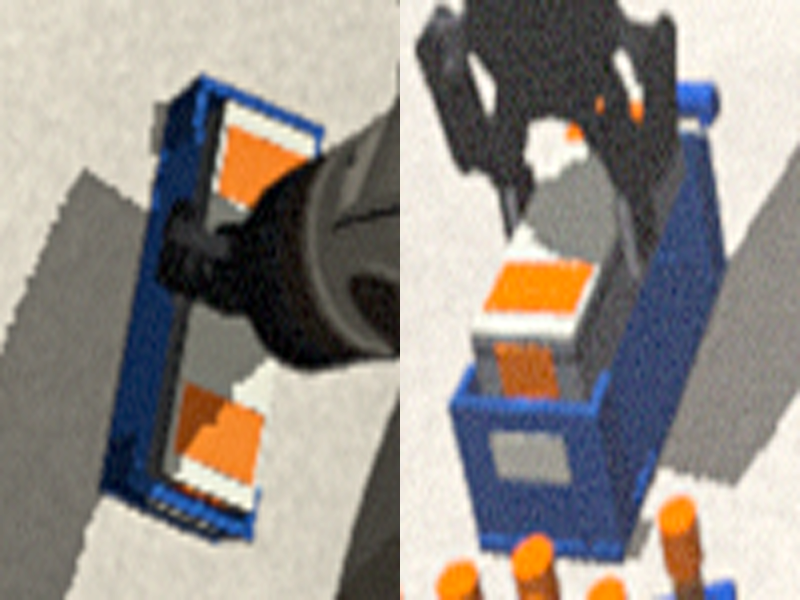

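Emit:
{"method": "send_rows", "body": {"deltas": [{"grip":0,"translation":[0,0,0.008],"twist":[0,0,0]},{"grip":0,"translation":[0,0,0.016],"twist":[0,0,0]},{"grip":0,"translation":[0,0,0.024],"twist":[0,0,0]},{"grip":0,"translation":[0,0,0.03],"twist":[0,0,0]},{"grip":0,"translation":[0,0,0.03],"twist":[0,0,0]}]}}

```text
clock: 20.1
eef_pos: [0.5085, -0.3101, 0.0328]
tool_rot: [0.134, 0.991, -0.0, -0.0]
ft_force: [-0.1, -0.3, -8.3]
grip_width: 0.055
```

```bash
python3 go.py .509 -.3103 .0175 74.6
```

```text
t [-0.0006 -0.0001  0.0153] twist [-0.01 -0.03  0.02] | clock 20.1 pos [ 0.5085 -0.3101  0.0328] F [-0.05 -0.34 -8.3 ] w 0.055 j6 -0.28
```

Emit:
{"method": "send_rows", "body": {"deltas": [{"grip":0,"translation":[0,0,0.005],"twist":[0,0,0]},{"grip":0,"translation":[0,0,0.01],"twist":[0,0,0]},{"grip":0,"translation":[0,0,0.013],"twist":[0,0,0]},{"grip":0,"translation":[0,0,0.0145],"twist":[0,0,0]},{"grip":0,"translation":[0,0,0.0145],"twist":[0,0,0]}]}}

```text
clock: 20.72
eef_pos: [0.5085, -0.31, 0.0183]
tool_rot: [0.134, 0.991, -0.0, -0.0]
ft_force: [0.4, 0.2, -7.8]
grip_width: 0.0553
```

```bash
python3 go.py .509 -.3103 .0175 74.6
```

```text
t [-0.0006 -0.0001  0.0008] twist [-0.01 -0.04  0.02] | clock 20.73 pos [ 0.5085 -0.31    0.0183] F [ 0.38  0.22 -7.75] w 0.0553 j6 -0.28
```

Emit:
{"method": "send_rows", "body": {"deltas": [{"grip":0,"translation":[0,0,0.001],"twist":[0,0,0]},{"grip":0,"translation":[0,0,0.0013],"twist":[0,0,0]},{"grip":0,"translation":[0,0,0.0013],"twist":[0,0,0]}]}}

```text
clock: 21.1
eef_pos: [0.5087, -0.3102, 0.0174]
tool_rot: [0.134, 0.991, -0.0, -0.0]
ft_force: [-0.8, 0.1, -6.0]
grip_width: 0.0549
```

Emit:
{"method": "send_rows", "body": {"deltas": [{"grip":0,"translation":[0,0,0.0006],"twist":[0,0,0]},{"grip":0,"translation":[0,0,0.001],"twist":[0,0,0]},{"grip":0,"translation":[0,0,0.001],"twist":[0,0,0]}]}}

```text
clock: 21.48
eef_pos: [0.5087, -0.3102, 0.0174]
tool_rot: [0.134, 0.991, -0.0, 0.0]
ft_force: [-3.7, 3.3, 3.9]
grip_width: 0.0551
```

Contact on the floor. Release and rise.

Emit:
{"method": "send_rows", "body": {"deltas": [{"grip":1,"translation":[0,0,0],"twist":[0,0,0]},{"grip":1,"translation":[0,0,0],"twist":[0,0,0]},{"grip":1,"translation":[0,0,-0.003],"twist":[0,0,0]},{"grip":1,"translation":[0,0,-0.03],"twist":[0,0,0]},{"grip":1,"translation":[0,0,-0.08],"twist":[0,0,0]}]}}

```text
clock: 22.1
eef_pos: [0.5073, -0.3093, 0.0961]
tool_rot: [0.134, 0.991, 0.001, -0.002]
ft_force: [0.9, -0.7, 0.1]
grip_width: 0.0854
```

```bash
python3 go.py .5284 -.0952 .1 81.7
```

```text
t [ 0.0364  0.212  -0.0036] twist [ 0.06 -0.24 -7.08] | clock 22.1 pos [ 0.5073 -0.3093  0.0961] F [ 0.87 -0.72  0.07] w 0.0854 j6 -0.28
```

Emit:
{"method": "send_rows", "body": {"deltas": [{"grip":1,"translation":[0.009,0.053,-0.004],"twist":[0,0,-2]},{"grip":1,"translation":[0.018,0.105,-0.004],"twist":[0,0,-4]},{"grip":1,"translation":[0.027,0.157,-0.004],"twist":[0,-0.2,-6]},{"grip":1,"translation":[0.036,0.212,0.01],"twist":[0,-0.2,-7.1]},{"grip":1,"translation":[0.036,0.212,0.026],"twist":[0,-0.2,-7.1]}]}}

```text
clock: 22.72
eef_pos: [0.5297, -0.0915, 0.0709]
tool_rot: [0.069, 0.998, 0.001, 0.001]
ft_force: [-0.1, -1.3, 0.3]
grip_width: 0.0854
```

```bash
python3 look.py .5284 -.0952 .0075 81.7 f1
```

```text
t [-0.0011 -0.0013  0.0616] twist [ 0.06 -0.19  0.15] | clock 22.82 pos [ 0.5277 -0.0939  0.0691] F [-0.15 -0.31  0.31] w 0.0851 j6 -0.03
```

View pics/f1.png

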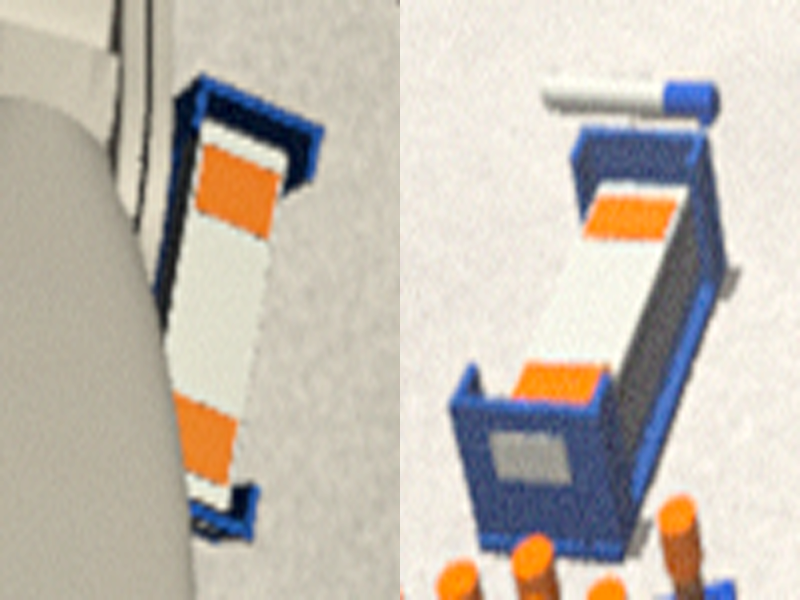

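Emit:
{"method": "send_rows", "body": {"deltas": [{"grip":1,"translation":[-0.001,-0.001,0.03],"twist":[0,0,0]},{"grip":1,"translation":[-0.001,-0.001,0.052],"twist":[0,0,0]},{"grip":1,"translation":[-0.001,-0.001,0.061],"twist":[0,0,0]},{"grip":1,"translation":[-0.001,-0.001,0.061],"twist":[0,0,0]},{"grip":0.5,"translation":[-0.001,-0.001,0.061],"twist":[0,0,0]}]}}

```text
clock: 23.45
eef_pos: [0.5293, -0.0954, 0.0092]
tool_rot: [0.071, 0.997, 0.001, -0.001]
ft_force: [0.4, 0.8, 0.0]
grip_width: 0.0696
```

Emit:
{"method": "send_rows", "body": {"deltas": [{"grip":0,"translation":[0,0,0],"twist":[0,0,0]},{"grip":0,"translation":[0,0,0],"twist":[0,0,0]},{"grip":0,"translation":[0,0,0],"twist":[0,0,0]},{"grip":0,"translation":[0,0,0],"twist":[0,0,0]}]}}

```text
clock: 23.95
eef_pos: [0.5302, -0.0956, 0.0103]
tool_rot: [0.071, 0.997, 0.0, 0.0]
ft_force: [-0.5, -1.0, 6.1]
grip_width: 0.055
```

Emit:
{"method": "send_rows", "body": {"deltas": [{"grip":0,"translation":[0,0,-0.01],"twist":[0,0,0]},{"grip":0,"translation":[0,0,-0.035],"twist":[0,0,0]},{"grip":0,"translation":[0,0,-0.065],"twist":[0,0,0]},{"grip":0,"translation":[0,0,-0.095],"twist":[0,0,0]},{"grip":0,"translation":[0,0,-0.115],"twist":[0,0,0]}]}}

```text
clock: 24.58
eef_pos: [0.5302, -0.0956, 0.1268]
tool_rot: [0.071, 0.997, 0.0, 0.001]
ft_force: [1.1, -0.4, -2.2]
grip_width: 0.0552
```

```bash
python3 go.py .5087 -.3102 .12 74.6
```

```text
t [-0.0092 -0.2155  0.0066] twist [0.05 0.09 7.23] | clock 24.57 pos [ 0.5302 -0.0956  0.1268] F [ 1.06 -0.43 -2.24] w 0.0552 j6 -0.04
```

Emit:
{"method": "send_rows", "body": {"deltas": [{"grip":0,"translation":[-0.001,-0.03,0],"twist":[0,0,1]},{"grip":0,"translation":[-0.003,-0.08,0],"twist":[0,0,3]},{"grip":0,"translation":[-0.006,-0.13,0],"twist":[0,0,5]},{"grip":0,"translation":[-0.008,-0.18,0],"twist":[0,0,6.5]},{"grip":0,"translation":[-0.0092,-0.2155,0],"twist":[0,0,7.2]}]}}

```text
clock: 25.2
eef_pos: [0.5077, -0.312, 0.1263]
tool_rot: [0.135, 0.991, 0.001, 0.0]
ft_force: [-0.1, 0.6, -2.2]
grip_width: 0.0549
```

Emit:
{"method": "send_rows", "body": {"deltas": [{"grip":0,"translation":[0,0,0],"twist":[0,0,0]},{"grip":0,"translation":[0,0,0],"twist":[0,0,0]}]}}

```text
clock: 25.45
eef_pos: [0.5071, -0.3115, 0.1258]
tool_rot: [0.135, 0.991, 0.001, -0.0]
ft_force: [-0.2, 0.8, -1.9]
grip_width: 0.055
```

```bash
python3 go.py .5087 -.3102 .083 74.6
```

```text
t [-0.0013  0.0016  0.0429] twist [ 0.12 -0.07 -0.09] | clock 25.45 pos [ 0.5071 -0.3115  0.1258] F [-0.23  0.81 -1.88] w 0.055 j6 -0.28
```

Emit:
{"method": "send_rows", "body": {"deltas": [{"grip":0,"translation":[-0.0013,0.0016,0.01],"twist":[0.1,-0.1,-0.1]},{"grip":0,"translation":[-0.0013,0.0016,0.022],"twist":[0.1,-0.1,-0.1]},{"grip":0,"translation":[-0.0013,0.0016,0.034],"twist":[0.1,-0.1,-0.1]},{"grip":0,"translation":[-0.0013,0.0016,0.041],"twist":[0.1,-0.1,-0.1]},{"grip":0,"translation":[-0.0013,0.0016,0.041],"twist":[0.1,-0.1,-0.1]}]}}

```text
clock: 26.08
eef_pos: [0.5082, -0.3098, 0.0838]
tool_rot: [0.134, 0.991, 0.001, -0.001]
ft_force: [0.1, -0.9, -2.0]
grip_width: 0.0551
```

```bash
python3 look.py .5087 -.3102 .0585 74.6 g1
```

```text
t [0.0002 0.0001 0.0265] twist [0.02 0.05 0.  ] | clock 26.18 pos [ 0.5089 -0.3104  0.085 ] F [-0.91 -0.31 -2.97] w 0.0549 j6 -0.28
```

View pics/g1.png

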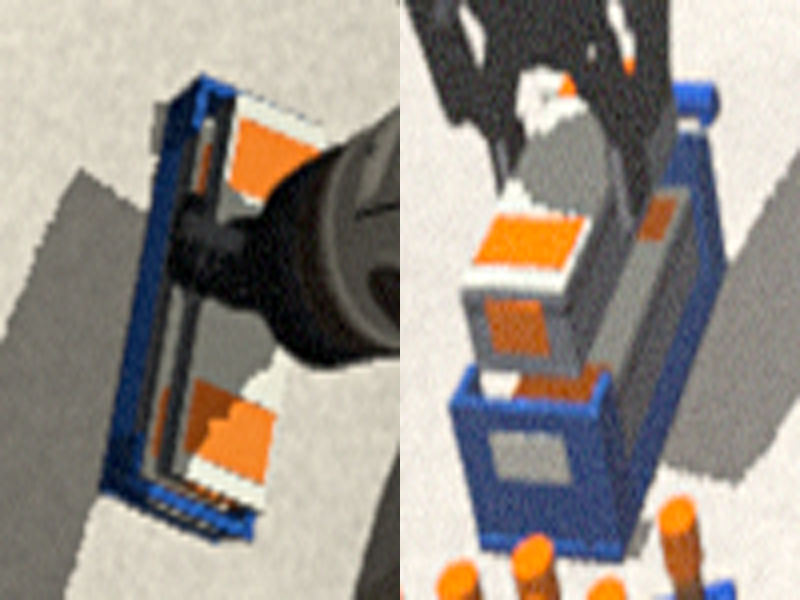

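Emit:
{"method": "send_rows", "body": {"deltas": [{"grip":0,"translation":[0,0,0.006],"twist":[0,0,0]},{"grip":0,"translation":[0,0,0.012],"twist":[0,0,0]},{"grip":0,"translation":[0,0,0.018],"twist":[0,0,0]},{"grip":0,"translation":[0,0,0.023],"twist":[0,0,0]},{"grip":0,"translation":[0,0,0.0245],"twist":[0,0,0]}]}}

```text
clock: 26.8
eef_pos: [0.5086, -0.3102, 0.0598]
tool_rot: [0.134, 0.991, 0.0, -0.0]
ft_force: [-0.4, 0.0, -0.8]
grip_width: 0.0553
```

```bash
python3 go.py .5087 -.3102 .0583 74.6
```

```text
t [-0.0001  0.      0.0015] twist [ 0.03 -0.01  0.  ] | clock 26.8 pos [ 0.5086 -0.3102  0.0598] F [-0.42  0.01 -0.82] w 0.0553 j6 -0.28
```

Emit:
{"method": "send_rows", "body": {"deltas": [{"grip":0,"translation":[0,0,0.001],"twist":[0,0,0]},{"grip":0,"translation":[0,0,0.0015],"twist":[0,0,0]},{"grip":0,"translation":[0,0,0.0015],"twist":[0,0,0]}]}}

```text
clock: 27.18
eef_pos: [0.5087, -0.3103, 0.0585]
tool_rot: [0.134, 0.991, 0.0, 0.0]
ft_force: [0.9, 0.1, -2.1]
grip_width: 0.055
```

Emit:
{"method": "send_rows", "body": {"deltas": [{"grip":0,"translation":[0,0,0.0005],"twist":[0,0,0]},{"grip":0,"translation":[0,0,0.001],"twist":[0,0,0]},{"grip":0,"translation":[0,0,0.001],"twist":[0,0,0]}]}}

```text
clock: 27.55
eef_pos: [0.5088, -0.3103, 0.0583]
tool_rot: [0.134, 0.991, 0.0, 0.0]
ft_force: [-2.1, 1.5, 4.9]
grip_width: 0.0552
```

Contact on the lower cassette. Release.

Emit:
{"method": "send_rows", "body": {"deltas": [{"grip":1,"translation":[0,0,0],"twist":[0,0,0]},{"grip":1,"translation":[0,0,0],"twist":[0,0,0]},{"grip":1,"translation":[0,0,-0.003],"twist":[0,0,0]},{"grip":1,"translation":[0,0,-0.03],"twist":[0,0,0]},{"grip":1,"translation":[0,0,-0.08],"twist":[0,0,0]}]}}

```text
clock: 28.18
eef_pos: [0.5072, -0.3094, 0.1367]
tool_rot: [0.134, 0.991, 0.001, -0.002]
ft_force: [-0.4, -0.6, 0.8]
grip_width: 0.0855
```

Emit:
{"method": "send_rows", "body": {"deltas": [{"grip":1,"translation":[0.03,0.04,-0.03],"twist":[0,0,0]},{"grip":1,"translation":[0.06,0.09,-0.05],"twist":[0,0,0]},{"grip":1,"translation":[0.09,0.14,-0.07],"twist":[0,0,0]},{"grip":1,"translation":[0.1,0.19,-0.08],"twist":[0,0,0]},{"grip":1,"translation":[0.1,0.22,-0.08],"twist":[0,0,0]}]}}

```text
clock: 28.8
eef_pos: [0.4698, -0.0689, 0.2194]
tool_rot: [0.133, 0.991, 0.001, -0.001]
ft_force: [0.4, -0.3, 0.2]
grip_width: 0.0852
```

```bash
python3 look.py .5087 -.3102 .0583 74.6 h1; python3 - <<'E'
from h import *
for n in("top","scene"): cv2.imwrite(f"pics/h_{n}.png",camera(n)["color"])
E
```

```text
t [-0.1008 -0.2238  0.1591] twist [ 0.16 -0.17  0.26] | clock 28.9 pos [ 0.4702 -0.0684  0.2184] F [ 0.13 -0.54  0.56] w 0.0856 j6 0.12
```

View pics/h1.png

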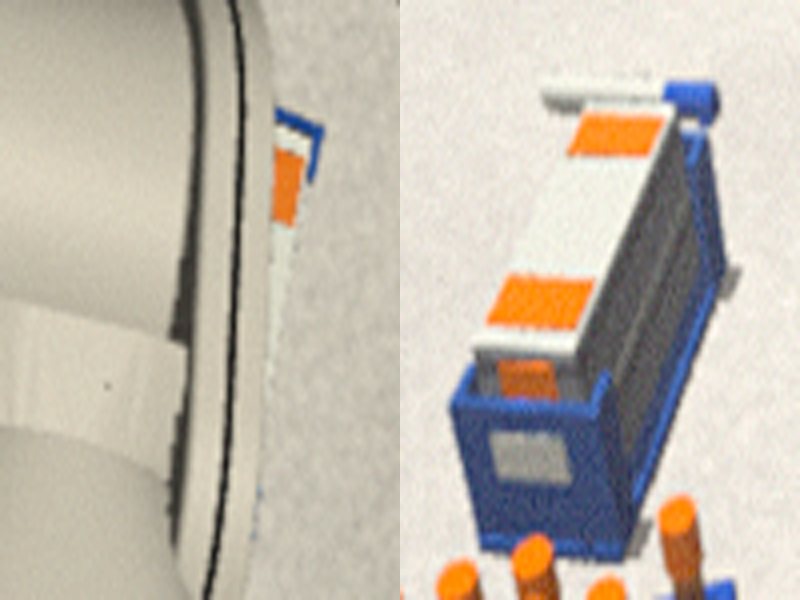

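View pics/h_scene.png

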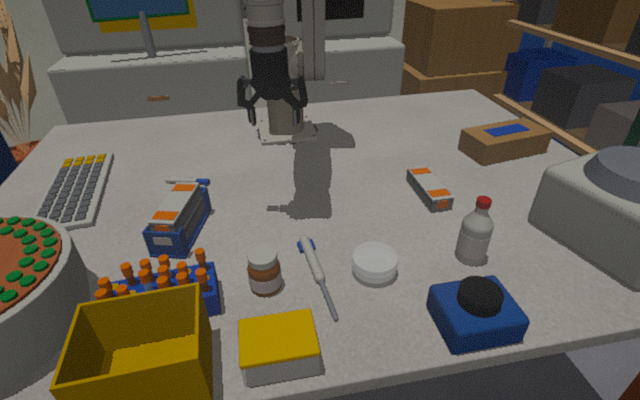

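View pics/h_top.png

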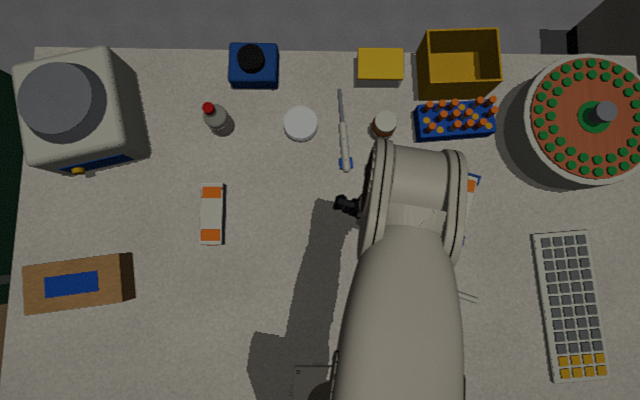

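```bash
python3 -c "
from workcell import bot; print(bot.job_done())"
```

```text
the job is handed in; nothing more can be done
None
```

The full cassette is flat at the bottom of the carrier, with the nearly empty one flat on top. The half-full one is back on the bench where it stood. I handed the job in at about 29 s.

- **Weights:** I lifted all three before packing. They read about 4.9 N (left, half full), 8.1 N (middle, full) and 2.2 N (right, nearly empty).
- **Placing:** I lowered both cassettes until the wrist force showed light contact, about 4–5 N, and only then let go.
- **Last pictures:** The scene view shows the stack flat and in line inside the carrier. The bystanders look undisturbed, and the gripper is open, clear and touching nothing. In the last top view the arm hid most of the stack, so that check rests on the scene camera.
- **Disagreements:**
  - The half-full cassette now stands about 2–3 mm to the left of where it first stood, because the jaws centred it as they closed.
  - The two cameras differed by about 7 mm on where the carrier sits along its length. I aimed between them, and the force readings showed no side contact on the way down.
  - When I set the middle cassette back after weighing, I pressed it down with about 10 N.

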